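# Shorten the portion stop by one hole and seat the cheese against it

## Task

The next portions are to be cut one size narrower: squeeze in the sprung button of the telescoping stop on the portioning board and slide its outer tube in by exactly one hole, until the button springs out again and locks it; do not force the tube against the button. Then slide the large orange block of cheese back to the guide rail and along it until it bears gently on the stop blade, without denting it, and leave it there. Leave everything else as it is.

Things in the scene. Friction and masses are not known exactly. Their poses are not given: they have to be found in the camera images.
- board: Maple portioning board, 320 mm along y, 190 along x (x = -105 to +85), 18 thick, fixed; origin under it. Low steel guide rail along y: front face at x = 0, top 34 mm up; the cheese lies in front of it (-x). Behind it the telescoping tube runs along y, axis at x = 60, z = 62: inner tube held by a bracket at the +y end (y = 133 to 151), outer tube slides over it. Knife groove at y = -25.
- stop_tube: Outer tube, square aluminium, 22 mm wide, with the stop blade on an arm at its -y end. It only slides along board y, with about 10 N of drag; +y shortens the stop. Origin on the tube's axis, axes as the board's; it reads y = 0 in the board's frame at the start. Four 11.5 mm holes 24 to 27 mm apart (unevenly drilled) in its front (-x) face; the button stands in the second from the +y end, the next one is at -y of it.
- stop_face (a point): Middle of the blade's +y face, which the cheese is to bear on: blade 70 mm wide, 38 high, from 2 mm above the board; this point lies 37 mm in front of the rail. Axes as the board's. It starts at about y = -100 in the board's frame; one hole shorter is some 24 to 27 mm nearer the groove, to be found by feel.
- catch: Sprung round-nosed steel button, 10 mm across, on the inner tube: it stays at board y = 20, z = 62 and moves along board x only. Out, it stands 4.5 mm proud of the outer tube's front face and locks it both ways with under 1 mm of play. Pressed flush (about 3 N) it can be dragged under the wall; it springs out in the next hole.
- catch_nose (a point): Tip of the button's nose. In the board's frame x = 44.5 mm when it is out, 49 when pressed flush with the tube's front face, 51 when covered by the tube's wall.
- cheese: Large orange rectangular block of cheese, loose, 104 (its x) x 75 (its y) x 51 mm high, 0.26 to 0.52 kg, slides with 2 to 8 N of drag, faces slightly uneven; origin at the centre of its underside. It lies on the board in front of the rail, long side roughly along the rail (its x roughly along board -y), not touching the rail or the stop.
- end_piece: Small yellow piece of cheese, 41 x 56 x 31 mm, loose on the board's -y end, beyond the blade; origin at the centre of its underside. Leave alone.
- cheese_plane: Cheese plane, 76 x 215 x 25 mm, lying loose on the worktop to the right of the board. Leave alone.
- spice_jar: Spice jar with a red cap, 45 mm across, 106 high, standing loose on the worktop 40 to 55 mm beyond the board's -y end. Leave alone.

How it is judged:
On the way, in this order (a step that is already met when the one before it is completed fails the run):
1. the button is squeezed in while the tube is still in its first hole (x of catch_nose in the frame of board above 0.0478 m and y of stop_face in the frame of board below -0.095 m), for 0.1 s.
2. the tube is one hole shorter and the button has sprung out (y of stop_face in the frame of board between -0.0765 and -0.0705 m and x of catch_nose in the frame of board below 0.046 m), for 0.2 s.
3. the cheese bears against the stop (contact force between cheese and stop_tube above 1 N), for 0.05 s.
At the end, for the whole second after the job is handed in: The stop is locked in the next hole (within 3 mm) with the button sprung out to within 1.5 mm; the cheese lies flat on the board at rest, its end within 3 mm of the stop, its side within about 5 mm of the rail and parallel to it within 5 degrees (all of step 2 and y of cheese in the frame of stop_face between 0.046 and 0.055 m and x of cheese in the frame of board between -0.0415 and -0.03 m and z of cheese in the frame of board below 0.022 m and angle between the x axis of cheese and the y axis of board, either way round below 0.09 rad and angle between cheese's own z axis and vertical below 0.1 rad and linear speed of each of cheese, stop_tube below 0.01 m/s); the robot touches nothing.
It fails at once if the tube is forced against the button (over 25 N between them) (contact force between stop_tube and catch above 25 N).
It fails at once if the cheese is pressed against the stop with more than 20 N (contact force between cheese and stop_tube above 20 N).
It fails at once if a bystander is shifted by more than 15 mm (distance of any of end_piece, cheese_plane, spice_jar from where it was at the start of the episode above 0.015 m).
It also fails if it takes over 67 s, if anything falls off the work surface, if the arm or the gripper's body presses on something with over 40 N, if the wrist force passes 120 N, or if a joint passes its speed limit or range.

## Robot

A 7-joint arm with a two-finger parallel gripper is mounted at the origin on a cart in front of the work surface, level with it; the furniture and walls round the work are solid. World frame = base frame: x ahead of the robot, y to its left, z up, the work surface at z = 0. Lengths are in m, angles in rad, forces in N, time in s.
With the tool pointing down it reaches from about 0.4 to 0.875 m from the base axis. Payload 19.3 kg.
Tool frame: the origin (TCP) lies on the centre line of the jaws, within the pads' length; the fingertips stand 19 mm ahead of it and the grasp point (between the pads) is the TCP (bot.nose_length is the distance from the TCP to the fingertips, in m); y points along the fingers, z is the direction in which the jaws open and shut, and the axes are right-handed (so a half turn about y gives the same grasp; the last joint's range is limited). The gripper opens to 85 mm and grips with 20 to 120 N. Pads are 22 mm wide; open, the fingers measure 114 mm over their backs; the gripper's body (76 mm by 85 mm) begins 54 mm behind the grasp point. The pads swing forward as they close: fully open they stand 13 mm farther back than shut.
Start: joints at [-1.219, 0.521, -0.036, 1.599, 0.021, 1.021, -0.113], TCP at [0.256, 0.57, 0.25] pointing down, gripper open.
Joint ranges: [-2.91, 2.91], [-0.3, 2.13], [-1.5, 1.42], [0.17, 2.43], [-1.26, 4.41], [0.16, 1.93], [-2.52, 2.52]. Speed limits (rad/s): [1.89, 1.89, 2.39, 2.39, 3.01, 3.01, 3.01].

## Interface

Orientations are given as [roll, pitch, yaw] about the fixed x, y, z axes, in that order (R = Rz(yaw) Ry(pitch) Rx(roll)).
In Python, from workcell import observe, cams, workorder, bot gives the robot as it stands. The module is installed in compiled form; this text tells all that it offers.
- The arm moves only by the tool apply_moves, never from a script. Its arguments are lists of equal length, an entry for each row: "jaw": the opening, from -1 (shut) to 1 (fully open), so that 0 is half open; "translation": the shift along the world's x, y, z in m, a list of three; "angular": the turn, a rotation vector about the world's x, y, z in degrees, a list of three. In form: {"jaw": [jaw, ...], "translation": [[x, y, z], ...], "angular": [[ax, ay, az], ...]}. A call has 1 to 5 rows; each row is the pose to reach, as a shift and turn from the pose commanded when the call began; what a row does not reach only later rows make up. A row lasts 1/10 s, in which the tool goes at most 50 mm and 8.59 degrees, less where a joint would pass 70% of its speed; a pose out of reach is approached as far as the arm can. A call with a gripper value outside its range is refused whole. The fingers move at their own pace and stop on an object; "newtons" is the grip in N (left out, the last holds). Time passes only in rows, so rows that repeat a pose let the fingers close. It gives the time, the measured TCP pose, the force and the opening at its end, in the units of the state.
- observe(): the state, without advancing time (a new reading comes with each control period).
- cams.grab_frame(name): name is "side" or "top" or "wrist"; returns a dict with "pixels" (400x640x3 uint8, red, green, blue), "mtx" (3x3 intrinsics, pixels), "R" (3x3) and "t" (3): a world point X has camera coordinates R X + t. Camera axes: x right, y down, z forward; pixel columns grow to the right and rows downward; lengths in m; the calibration is good to about 2 mm. A picture is of the moment at which its call begins. There is no depth.
- workorder.job_done(): hands the job in, once; it reports no verdict.
The state is a dict: "clock": time; "qpos": joint angles; "qd": joint speeds; "joint_efforts": joint torques, N m; "position": TCP position; "tool_rot": TCP orientation; "force": force on the tool from outside, world axes, zero at the start; "moment": the same for the moment, N m; "grip_width": finger opening in m.
Only numpy, scipy, OpenCV 4.12 (cv2) and the standard library are available. Lean on these libraries where they do the work, as an engineer would, in place of code of your own. Each camera call takes 0.05 s, during which the arm holds its last target. There are 200 camera calls.

## Working session

There is one attempt and no reset: what is moved stays moved. The work goes in short steps, Python scripts to look and compute and a tool call to move; the robot and the scene stay as the last step left them, time stands still between calls to the robot, and variables do not carry over. Pictures are saved under pics/ and viewed, about 8 in all and at most 12, crops included, and the job is handed in when it is done.

Besides the shell and the picture viewer there is one more tool, called after ">>>" by a JSON object that holds its "api" and its "payload", one argument or row to a line. apply_moves: Moves the arm, as the interface text tells. Its arguments: {"type":"object","properties":{"jaw":{"type":"array"},"translation":{"type":"array"},"angular":{"type":"array"},"newtons":{"type":"number"}},"required":["jaw","translation","angular"]}

```bash
mkdir -p pics; cat > h.py <<'E'
import numpy as np, cv2
from workcell import observe, cams, workorder, bot
def save(name,fn,crop=None,s=1):
    f=cams.grab_frame(name); np.savez('pics/'+fn+'.npz',**f)
    show(fn,crop,s); return f
def show(fn,crop=None,s=1,out=None):
    p=np.load('pics/'+fn+'.npz')['pixels'][:,:,::-1]
    if crop: p=p[crop[1]:crop[3],crop[0]:crop[2]]
    cv2.imwrite('pics/'+(out or fn)+'.png',cv2.resize(p,None,fx=s,fy=s,interpolation=cv2.INTER_CUBIC))
def L(fn): return np.load('pics/'+fn+'.npz')
def onz(f,uv,z):
    d=f['R'].T@np.linalg.inv(f['mtx'])@np.array([uv[0],uv[1],1.]); c=-f['R'].T@f['t']
    return c+d*(z-c[2])/d[2]
def proj(f,X):
    q=f['mtx']@(f['R']@np.asarray(X)+f['t']); return q[:2]/q[2]
def tri(f1,u1,f2,u2):
    A=[];
    for f,u in((f1,u1),(f2,u2)):
        P=f['mtx']@np.c_[f['R'],f['t']]; A+=[u[0]*P[2]-P[0],u[1]*P[2]-P[1]]
    v=np.linalg.svd(np.array(A))[2][-1]; return v[:3]/v[3]
E
python3 -c "
from h import *
s=observe();print(s)
for n in('top','side'):
    f=save(n,n+'0',s=1.25);print(n,-f['R'].T@f['t'],f['R'])
"
```

```text
{'clock': 0.0, 'qpos': array([-1.21921459,  0.52206024, -0.03635573,  1.59998784,  0.02121672,
        1.02111282, -0.1127939 ]), 'qd': array([-0.00022117, -0.00037347, -0.00064752, -0.00100894, -0.00185173,
        0.00022676, -0.00217717]), 'joint_efforts': array([-1.20758928e-04, -9.27100396e+01,  1.98000446e+00, -3.69920218e+01,
        1.78606447e-02,  8.35432496e-03, -3.20570621e-05]), 'position': array([0.25575896, 0.56992786, 0.24970383]), 'tool_rot': array([-1.57197593e+00, -8.47060234e-05, -4.21752615e-01]), 'force': array([-0.13545095,  0.32573446,  0.32705471]), 'moment': array([ 2.12740121e-02, -4.17185508e-02,  6.23716201e-05]), 'grip_width': 0.08531345629978884}
top [0.42536079 0.00408475 0.98941038] [[-2.09707599e-02 -9.99775406e-01 -3.06020317e-03]
 [-9.93390991e-01  2.11821369e-02 -1.12808048e-01]
 [ 1.12847534e-01  6.74307766e-04 -9.93612087e-01]]
side [ 0.57467423 -1.10454964  0.62371943] [[ 0.99936585  0.02879777 -0.02094259]
 [-0.00656549 -0.42903773 -0.90326271]
 [-0.03499711  0.9028274  -0.42857658]]
```

View pics/top0.png

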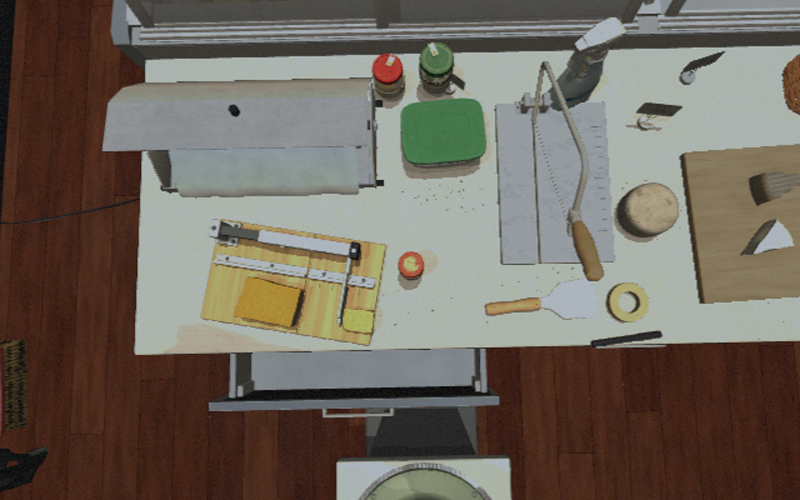

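View pics/side0.png

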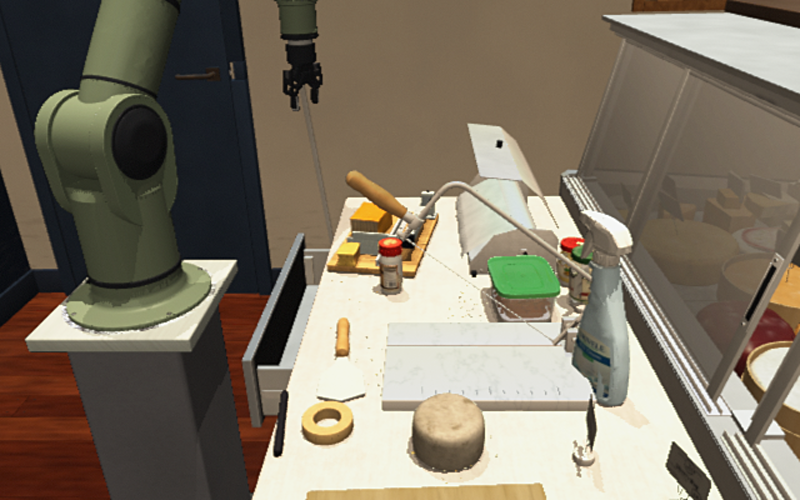

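Top: the board spans about (202–385, 220–345), with the tube at its top edge, the cheese at (270,300) and the jar at (411,265). Side: the board is far off, around (380,235), and partly hidden by the saw.

```bash
python3 -c "
from h import *
show('top0',(150,165,350,290),4,'top0c')"
```

```text
(no output)
```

View pics/top0c.png

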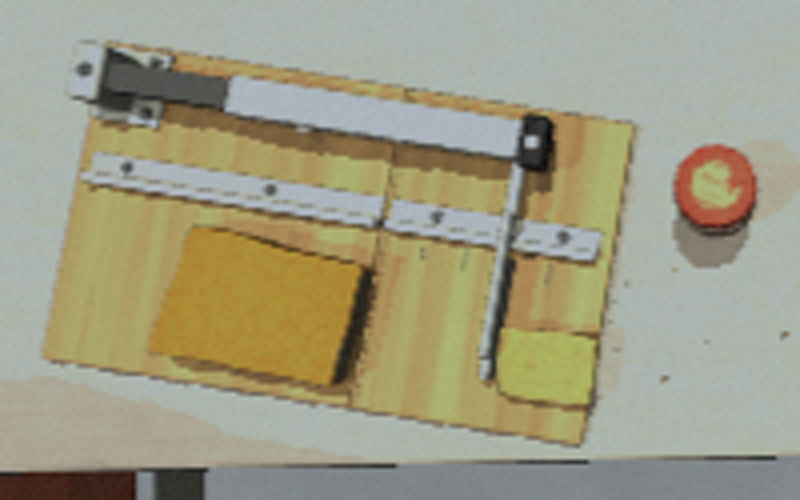

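The enlarged crop shows board corners at (635,122), (583,443) and (43,358), cheese top corners at about (192,227), (364,265), (332,386) and (150,352), and the button at about (304,129).

```bash
cat >> h.py <<'E'
def c2(p): return (p[0]/4+150-.375,p[1]/4+165-.375)
def fitboard(f,pts):
    # pts: list of (crop px, board xyz); fit planar pose by reprojection
    from scipy.optimize import least_squares
    def r(p):
        return np.concatenate([proj(f,b2w(p,b))-c2(u) for u,b in pts])
    s=least_squares(r,[.4,.35,-.15]); return s.x,s.fun
def b2w(p,b):
    c,s=np.cos(p[2]),np.sin(p[2]); return np.array([p[0]+c*b[0]-s*b[1],p[1]+s*b[0]+c*b[1],b[2]])
def w2b(p,w):
    c,s=np.cos(p[2]),np.sin(p[2]); d=np.array(w[:2])-p[:2]; return np.array([c*d[0]+s*d[1],-s*d[0]+c*d[1],w[2]])
E
python3 -c "
from h import *
f=L('top0')
pts=[((635,122),(.085,-.16,.018)),((583,443),(-.105,-.16,.018)),((43,358),(-.105,.16,.018))]
p,e=fitboard(f,pts);print(p,np.degrees(p[2]),e.round(2))
for n,b in dict(btn=(.0445,.02,.062),rail0=(0,-.148,.034),groove=(-.105,-.025,.018),tubeend=(.06,.151,.073)).items():
    u=proj(f,b2w(p,b)); print(n,b2w(p,b).round(4),((u-[150-.375,165-.375])*4).round(1))
for u in[(192,227),(364,265),(332,386),(150,352)]: 
    print('cheese',w2b(p,onz(f,c2(u),.069)).round(4))
print('blade low end',w2b(p,onz(f,c2((487,378)),.058)).round(4))
print('jar',onz(f,c2((716,186)),.106), w2b(p,onz(f,c2((716,186)),.106)))
print(w2b(p,onz(f,c2((304,129)),.062)))
"
```

```text
[ 0.49408241  0.23146656 -0.17444306] -9.994851227666766 [ 0.29 -0.23  0.21  0.15 -0.49  0.05]
btn [0.5414 0.2434 0.062 ] [304.8 133.4]
rail0 [0.4684 0.0857 0.034 ] [590.4 259.3]
groove [0.3863 0.2251 0.018 ] [353.9 407.4]
tubeend [0.5794 0.3698 0.073 ] [74.6 68.4]
cheese [-0.0172  0.0706  0.069 ]
cheese [-0.0233 -0.0277  0.069 ]
cheese [-0.0914 -0.0221  0.069 ]
cheese [-0.0885  0.0805  0.069 ]
blade low end [-0.0746 -0.104   0.058 ]
jar [0.50285858 0.01199416 0.106     ] [ 0.04673454 -0.21461835  0.106     ]
[0.04688495 0.02091694 0.062     ]
```

```bash
python3 -c "
from h import *
p=[.49408,.23147,-.17444];f=L('top0')
T=b2w(p,(.06,.02,.25));s=observe();print(T,T-s['position'])
print('dispenser front',w2b(p,onz(f,(216,153),.0)),w2b(p,onz(f,(216,120),.15)))
"
```

```text
[0.55664057 0.24075308 0.25      ] [ 3.00828188e-01 -3.29222220e-01  1.78754976e-04]
dispenser front [0.15421565 0.08078725 0.        ] [0.1955512  0.04569218 0.15      ]
```

>>> {"api": "apply_moves", "payload": {
  "jaw": [0.3,0.3,0.3,0.3,0.3],
  "translation": [
    [0.03,-0.033,0],
    [0.06,-0.066,0],
    [0.09,-0.099,0],
    [0.12,-0.132,0],
    [0.15,-0.165,0]
  ],
  "angular": [
    [0,0,-7.6],
    [0,0,-15.2],
    [0,0,-22.8],
    [0,0,-30.4],
    [0,0,-38]
  ]
}}

```text
clock: 0.6
position: [0.4068, 0.4036, 0.2502]
tool_rot: [-1.571, -0.0, -1.09]
force: [0.5, 0.6, 0.0]
grip_width: 0.0556
```

>>> {"api": "apply_moves", "payload": {
  "jaw": [0.3,0.3,0.3,0.3,0.3],
  "translation": [
    [0.03,-0.033,0],
    [0.06,-0.066,0],
    [0.09,-0.099,0],
    [0.12,-0.132,0],
    [0.151,-0.164,-0.03]
  ],
  "angular": [
    [0,0,-7.6],
    [0,0,-15.2],
    [0,0,-22.8],
    [0,0,-30.4],
    [0,0,-37.8]
  ]
}}

```text
clock: 1.1
position: [0.5573, 0.2422, 0.2247]
tool_rot: [-1.567, 0.003, -1.751]
force: [1.6, 1.2, -0.2]
grip_width: 0.0555
```

>>> {"api": "apply_moves", "payload": {
  "jaw": [0.3,0.3,0.3],
  "translation": [
    [0,0,0],
    [0,0,0],
    [0,0,0]
  ],
  "angular": [
    [0,0,0],
    [0,0,0],
    [0,0,0]
  ]
}}

```text
clock: 1.4
position: [0.5543, 0.2443, 0.2224]
tool_rot: [-1.571, 0.0, -1.743]
force: [-0.3, -0.6, -0.1]
grip_width: 0.0554
```

```bash
python3 -c "
from h import *
p=[.49408,.23147,-.17444]
f=save('wrist','w1',s=1.25);s=observe();print(s['clock'],w2b(p,s['position']),s['tool_rot'],s['qpos'],s['grip_width'],s['force'])
print('cam',-f['R'].T@f['t'],f['R'])
for b in [(.0445,.02,.062),(.049,.02,.062),(.049,-.006,.062)]: print(proj(f,b2w(p,b))*1.25)
"
```

```text
1.45 [0.05695525 0.02337335 0.22269463] [-1.57093427e+00  7.40765698e-04 -1.74254482e+00] [-0.74483482  0.5440682   0.33957221  1.69528432 -0.21618805  0.9388573
 -0.49410914] 0.05541142714451866 [ 0.37068382 -0.12785639  0.84358377]
cam [0.56717296 0.31761972 0.34651862] [[ 9.85210719e-01 -1.71345672e-01 -7.06483354e-04]
 [-1.63671177e-01 -9.42287831e-01  2.92070864e-01]
 [-5.07107890e-02 -2.87635715e-01 -9.56396420e-01]]
[377.22935161 230.80698709]
[383.81534864 230.82248028]
[384.02633063 266.63142994]
```

View pics/w1.png

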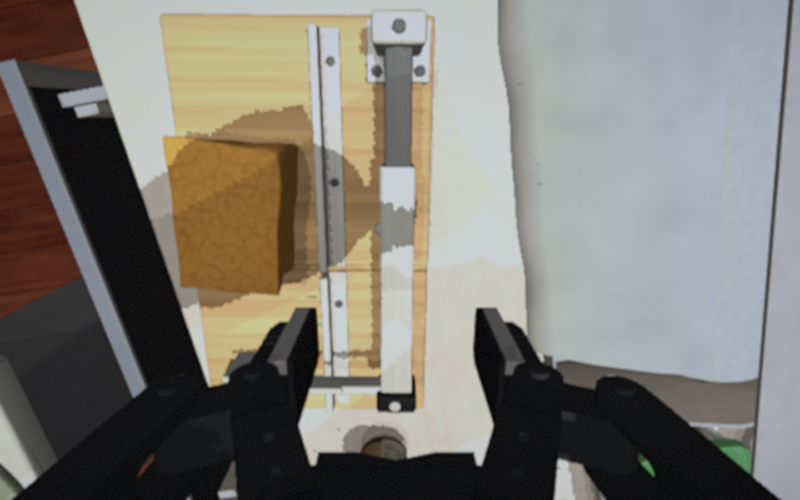

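Wrist view: the button is at about (377,228) against a predicted (377,231), so the board fit holds to about 2 mm. The jaws straddle the tube.

>>> {"api": "apply_moves", "payload": {
  "jaw": [0.3,0.3,0.3,0.3,0.3],
  "translation": [
    [0.0025,-0.003,-0.04],
    [0.0025,-0.003,-0.08],
    [0.0025,-0.003,-0.12],
    [0.0025,-0.003,-0.14],
    [0.0025,-0.003,-0.14]
  ],
  "angular": [
    [0,0,0],
    [0,0,0],
    [0,0,0],
    [0,0,0],
    [0,0,0]
  ]
}}

```text
clock: 1.95
position: [0.5556, 0.2409, 0.0803]
tool_rot: [-1.574, -0.002, -1.743]
force: [-0.5, 0.3, 0.8]
grip_width: 0.0554
```

>>> {"api": "apply_moves", "payload": {
  "jaw": [0.3,0.3,0.3],
  "translation": [
    [0,0,-0.01],
    [0,0,-0.019],
    [0,0,-0.019]
  ],
  "angular": [
    [0,0,0],
    [0,0,0],
    [0,0,0]
  ]
}}

```text
clock: 2.25
position: [0.5571, 0.2407, 0.0631]
tool_rot: [-1.571, 0.0, -1.744]
force: [-1.8, 0.2, 0.2]
grip_width: 0.0558
```

```bash
python3 -c "
from h import *
p=[.49408,.23147,-.17444]
f=save('wrist','w2',(200,60,440,300),3);s=observe();print(s['clock'],w2b(p,s['position']),s['tool_rot'],s['grip_width'],s['force'])
for b in [(.0445,.02,.062),(.049,.02,.062),(.049,-.006,.062)]: print((proj(f,b2w(p,b))-[200,60])*3)
"
```

```text
2.3 [0.06065481 0.01993541 0.06360157] [-1.57072111e+00  1.96960619e-04 -1.74457345e+00] 0.05570762732039909 [0.0659605  0.85285431 0.33568887]
[232.37711083 658.4466571 ]
[265.30672902 658.47911146]
[269.44130208 818.25664577]
```

View pics/w2.png

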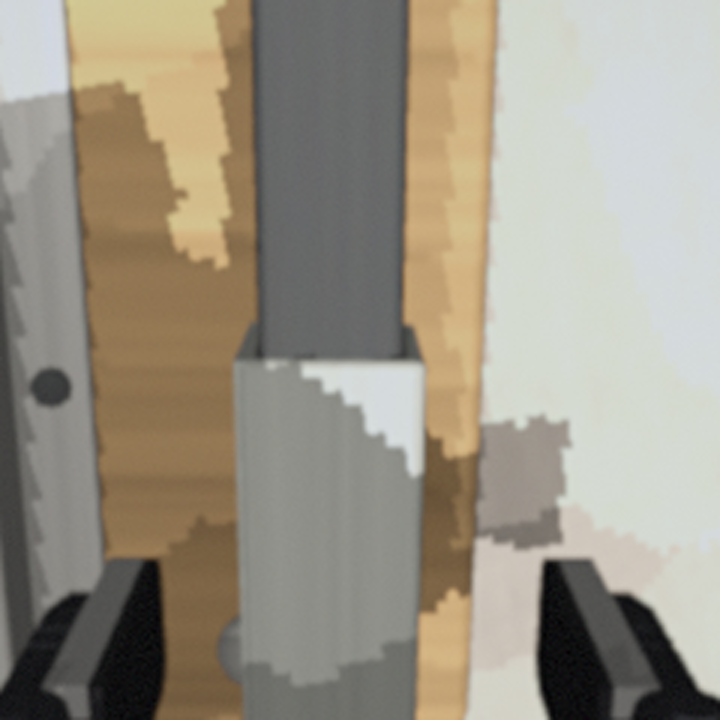

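The button is at (232,650), 1–2 mm from where it was predicted, and lies between the pads. Squeezing now.

>>> {"api": "apply_moves", "payload": {
  "jaw": [0,-0.3,-1,-1,-1],
  "translation": [
    [0,0,0],
    [0,0,0],
    [0,0,0],
    [0,0,0],
    [0,0,0]
  ],
  "angular": [
    [0,0,0],
    [0,0,0],
    [0,0,0],
    [0,0,0],
    [0,0,0]
  ],
  "newtons": 25
}}

```text
clock: 2.8
position: [0.5548, 0.2411, 0.0637]
tool_rot: [-1.576, -0.001, -1.744]
force: [-17.9, 0.3, 14.7]
grip_width: 0.0217
```

>>> {"api": "apply_moves", "payload": {
  "jaw": [-1,-1,-1],
  "translation": [
    [0,0,0],
    [0,0,0],
    [0,0,0]
  ],
  "angular": [
    [0,0,0],
    [0,0,0],
    [0,0,0]
  ]
}}

```text
clock: 3.1
position: [0.5548, 0.2411, 0.0637]
tool_rot: [-1.575, -0.0, -1.744]
force: [-19.1, 1.0, 16.6]
grip_width: 0.0211
```

>>> {"api": "apply_moves", "payload": {
  "jaw": [-1,-1,-1],
  "translation": [
    [-0.001,0,0.0005],
    [-0.0022,0.0004,0.001],
    [-0.0022,0.0004,0.001]
  ],
  "angular": [
    [0,0,0],
    [0,0,0],
    [0,0,0]
  ]
}}

```text
clock: 3.4
position: [0.5546, 0.241, 0.0639]
tool_rot: [-1.571, -0.0, -1.745]
force: [-0.5, 3.7, -13.6]
grip_width: 0.0217
```

>>> {"api": "apply_moves", "payload": {
  "jaw": [-1,-1,-1,-1,-1],
  "translation": [
    [0,0,-0.0005],
    [0.0002,0.001,-0.0005],
    [0.0003,0.002,-0.0005],
    [0.0005,0.003,-0.0005],
    [0.0005,0.003,-0.0005]
  ],
  "angular": [
    [0,0,0],
    [0,0,0],
    [0,0,0],
    [0,0,0],
    [0,0,0]
  ]
}}

```text
clock: 3.9
position: [0.5548, 0.2417, 0.0638]
tool_rot: [-1.573, -0.003, -1.746]
force: [-8.0, -8.4, 0.8]
grip_width: 0.0214
```

>>> {"api": "apply_moves", "payload": {
  "jaw": [-1,-1,-1,-1],
  "translation": [
    [0.0,0.001,0],
    [0.0,0.002,0],
    [0.0,0.002,0],
    [0.0,0.002,0]
  ],
  "angular": [
    [0,0,0],
    [0,0,0],
    [0,0,0],
    [0,0,0]
  ]
}}

```text
clock: 4.3
position: [0.5551, 0.2435, 0.0638]
tool_rot: [-1.572, -0.003, -1.746]
force: [-5.6, -10.2, -0.5]
grip_width: 0.0212
```

>>> {"api": "apply_moves", "payload": {
  "jaw": [-1,-1,-1,-1,-1],
  "translation": [
    [0.0002,0.002,0],
    [0.0005,0.004,0],
    [0.0008,0.006,0],
    [0.001,0.008,0],
    [0.001,0.008,0]
  ],
  "angular": [
    [0,0,0],
    [0,0,0],
    [0,0,0],
    [0,0,0],
    [0,0,0]
  ]
}}

```text
clock: 4.8
position: [0.5565, 0.2518, 0.0638]
tool_rot: [-1.571, -0.003, -1.746]
force: [-2.9, -9.3, -3.8]
grip_width: 0.0216
```

>>> {"api": "apply_moves", "payload": {
  "jaw": [-1,-1,-1,-1,-1],
  "translation": [
    [0.0003,0.002,0],
    [0.0007,0.004,0],
    [0.001,0.006,0],
    [0.0014,0.008,0],
    [0.0014,0.008,0]
  ],
  "angular": [
    [0,0,0],
    [0,0,0],
    [0,0,0],
    [0,0,0],
    [0,0,0]
  ]
}}

```text
clock: 5.3
position: [0.558, 0.2598, 0.0638]
tool_rot: [-1.571, -0.002, -1.746]
force: [-3.0, -8.4, -2.9]
grip_width: 0.0214
```

```bash
python3 -c "
from h import *
p=[.49408,.23147,-.17444]
f=save('wrist','w3',(200,100,440,400),2);s=observe();print(s['clock'],w2b(p,s['position']),w2b(p,[.5546,.2410,0]),s['tool_rot'],s['grip_width'],s['force'])
for b in [(.0445,.02,.062),(.049,.045,.073),(.071,.045,.073)]: print((proj(f,b2w(p,b))-[200,100])*2)
"
```

```text
5.35 [0.0580293 0.0389667 0.0638175] [0.05794755 0.01988902 0.        ] [-1.57116075 -0.00246415 -1.74621009] 0.021289319997917833 [-2.50013869 -8.90783398 -4.15773528]
[169.52002991 435.78704142]
[184.53476484 359.84359187]
[301.47905508 359.77709152]
```

View pics/w3.png

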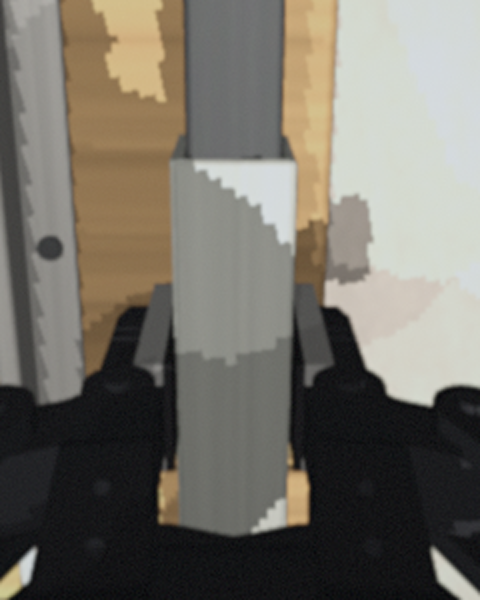

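The tube end has moved along with the fingers with no slip (row 179 in both views). Progress is 19.1 mm. Now in finer steps.

>>> {"api": "apply_moves", "payload": {
  "jaw": [-1,-1,-1,-1,-1],
  "translation": [
    [0.0002,0.001,0],
    [0.0004,0.002,0],
    [0.0005,0.003,0],
    [0.0006,0.0035,0],
    [0.0006,0.0035,0]
  ],
  "angular": [
    [0,0,0],
    [0,0,0],
    [0,0,0],
    [0,0,0],
    [0,0,0]
  ]
}}

```text
clock: 5.85
position: [0.5586, 0.2631, 0.0638]
tool_rot: [-1.571, -0.003, -1.746]
force: [-2.5, -8.5, -3.3]
grip_width: 0.0214
```

>>> {"api": "apply_moves", "payload": {
  "jaw": [-1,-1],
  "translation": [
    [0.0001,0.0005,0],
    [0.0001,0.0005,0]
  ],
  "angular": [
    [0,0,0],
    [0,0,0]
  ]
}}

```text
clock: 6.05
position: [0.5587, 0.2636, 0.0638]
tool_rot: [-1.571, -0.003, -1.746]
force: [-2.7, -8.6, -3.4]
grip_width: 0.0212
```

>>> {"api": "apply_moves", "payload": {
  "jaw": [-1,-1],
  "translation": [
    [0.0001,0.0005,0],
    [0.0001,0.0005,0]
  ],
  "angular": [
    [0,0,0],
    [0,0,0]
  ]
}}

```text
clock: 6.25
position: [0.5588, 0.2642, 0.0638]
tool_rot: [-1.571, -0.002, -1.746]
force: [-2.5, -8.6, -3.7]
grip_width: 0.0216
```

>>> {"api": "apply_moves", "payload": {
  "jaw": [-1,-1],
  "translation": [
    [0.0001,0.0005,0],
    [0.0001,0.0005,0]
  ],
  "angular": [
    [0,0,0],
    [0,0,0]
  ]
}}

```text
clock: 6.45
position: [0.5589, 0.2648, 0.0638]
tool_rot: [-1.571, -0.002, -1.746]
force: [-2.8, -7.9, -4.7]
grip_width: 0.0212
```

>>> {"api": "apply_moves", "payload": {
  "jaw": [-1,-1],
  "translation": [
    [0.0001,0.0005,0],
    [0.0001,0.0005,0]
  ],
  "angular": [
    [0,0,0],
    [0,0,0]
  ]
}}

```text
clock: 6.65
position: [0.559, 0.2654, 0.0638]
tool_rot: [-1.571, -0.002, -1.746]
force: [-2.7, -6.4, -4.0]
grip_width: 0.0215
```

>>> {"api": "apply_moves", "payload": {
  "jaw": [-1,-1],
  "translation": [
    [0.0001,0.0005,0],
    [0.0001,0.0005,0]
  ],
  "angular": [
    [0,0,0],
    [0,0,0]
  ]
}}

```text
clock: 6.85
position: [0.5591, 0.266, 0.0638]
tool_rot: [-1.571, -0.002, -1.746]
force: [-2.0, -6.8, -4.4]
grip_width: 0.0214
```

>>> {"api": "apply_moves", "payload": {
  "jaw": [-1,-1],
  "translation": [
    [0.0001,0.0004,0],
    [0.0001,0.0004,0]
  ],
  "angular": [
    [0,0,0],
    [0,0,0]
  ]
}}

```text
clock: 7.05
position: [0.5591, 0.2663, 0.0638]
tool_rot: [-1.571, -0.002, -1.746]
force: [-2.0, -8.0, -4.0]
grip_width: 0.0218
```

>>> {"api": "apply_moves", "payload": {
  "jaw": [-1,-1],
  "translation": [
    [0.0001,0.0004,0],
    [0.0001,0.0004,0]
  ],
  "angular": [
    [0,0,0],
    [0,0,0]
  ]
}}

```text
clock: 7.25
position: [0.5592, 0.2664, 0.0638]
tool_rot: [-1.571, -0.003, -1.746]
force: [-3.5, -9.2, -3.7]
grip_width: 0.0217
```

>>> {"api": "apply_moves", "payload": {
  "jaw": [-1,-1],
  "translation": [
    [0.0001,0.0005,0],
    [0.0001,0.0005,0]
  ],
  "angular": [
    [0,0,0],
    [0,0,0]
  ]
}}

```text
clock: 7.45
position: [0.5593, 0.2669, 0.0638]
tool_rot: [-1.571, -0.003, -1.746]
force: [-3.9, -9.4, -3.1]
grip_width: 0.0215
```

>>> {"api": "apply_moves", "payload": {
  "jaw": [-1,-1],
  "translation": [
    [0.0001,0.0005,0],
    [0.0001,0.0005,0]
  ],
  "angular": [
    [0,0,0],
    [0,0,0]
  ]
}}

```text
clock: 7.65
position: [0.5594, 0.2674, 0.0638]
tool_rot: [-1.571, -0.003, -1.746]
force: [-3.1, -9.5, -2.6]
grip_width: 0.0213
```

```bash
python3 -c "
from h import *
p=[.49408,.23147,-.17444]
f=save('wrist','w4',(200,150,440,390),3);s=observe();print(s['clock'],w2b(p,s['position']),s['grip_width'],s['force'])
for b in [(.0445,.02,.062),(.049,.02,.062)]: print((proj(f,b2w(p,b))-[200,150])*3)
for n in('w1','w2','w3','w4'):
    g=L(n)['pixels'].astype(int)
    if n!='w1': print(n,[(r+165,int(v)) for r,v in enumerate(g[165:190,305:325].mean((1,2)))])
"
```

```text
7.7 [0.05804824 0.04671119 0.06382704] 0.021262971631384506 [-4.19036562 -9.67497704 -3.40191827]
[255.45156085 548.90973905]
[286.50465162 548.89843039]
w2 [(165, 104), (166, 104), (167, 104), (168, 104), (169, 104), (170, 103), (171, 103), (172, 104), (173, 103), (174, 103), (175, 103), (176, 103), (177, 102), (178, 104), (179, 117), (180, 151), (181, 183), (182, 203), (183, 213), (184, 215), (185, 214), (186, 210), (187, 206), (188, 205), (189, 203)]
w3 [(165, 109), (166, 109), (167, 109), (168, 109), (169, 109), (170, 109), (171, 109), (172, 109), (173, 108), (174, 108), (175, 109), (176, 108), (177, 106), (178, 107), (179, 126), (180, 160), (181, 190), (182, 206), (183, 214), (184, 216), (185, 215), (186, 216), (187, 215), (188, 212), (189, 205)]
w4 [(165, 111), (166, 112), (167, 111), (168, 112), (169, 112), (170, 111), (171, 111), (172, 111), (173, 111), (174, 111), (175, 111), (176, 111), (177, 107), (178, 105), (179, 123), (180, 159), (181, 189), (182, 206), (183, 214), (184, 215), (185, 214), (186, 213), (187, 210), (188, 204), (189, 195)]
```

View pics/w4.png

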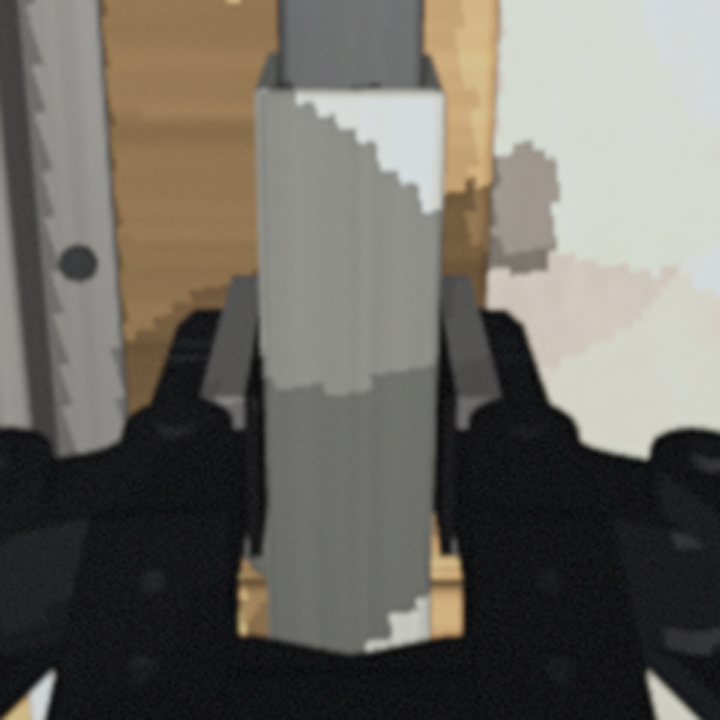

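A grey patch at (262,562), beside the tube, matches an out button predicted at (255,549). The tube has moved about 26.8 mm without slip. One small step to feel for the lock.

>>> {"api": "apply_moves", "payload": {
  "jaw": [-1,-1],
  "translation": [
    [0.0001,0.0004,0],
    [0.0001,0.0004,0]
  ],
  "angular": [
    [0,0,0],
    [0,0,0]
  ]
}}

```text
clock: 7.9
position: [0.5595, 0.2678, 0.0638]
tool_rot: [-1.571, -0.003, -1.746]
force: [-3.9, -9.8, -2.8]
grip_width: 0.0216
```

>>> {"api": "apply_moves", "payload": {
  "jaw": [-1,-1],
  "translation": [
    [0.0001,0.0004,0],
    [0.0001,0.0004,0]
  ],
  "angular": [
    [0,0,0],
    [0,0,0]
  ]
}}

```text
clock: 8.1
position: [0.5595, 0.2681, 0.0638]
tool_rot: [-1.572, -0.003, -1.746]
force: [-3.7, -9.8, -2.7]
grip_width: 0.022
```

```bash
python3 -c "
from h import *
f=save('wrist','w5',(200,150,440,390),3)
g=f['pixels'].astype(int); print([(r+177,int(v)) for r,v in enumerate(g[177:184,305:325].mean((1,2)))])
"
```

```text
[(177, 110), (178, 114), (179, 132), (180, 162), (181, 189), (182, 206), (183, 214)]
```

>>> {"api": "apply_moves", "payload": {
  "jaw": [-0.2,0.2,0.2,0.2],
  "translation": [
    [0,0,0],
    [0,0,0],
    [0,0,0],
    [0,0,0]
  ],
  "angular": [
    [0,0,0],
    [0,0,0],
    [0,0,0],
    [0,0,0]
  ]
}}

```text
clock: 8.55
position: [0.5599, 0.2706, 0.0641]
tool_rot: [-1.57, 0.0, -1.745]
force: [0.5, 0.2, 0.4]
grip_width: 0.051
```

```bash
python3 -c "
from h import *
p=[.49408,.23147,-.17444]
f=save('wrist','w6',(200,150,440,390),3);s=observe();print(s['clock'],s['position'],w2b(p,s['position']),s['grip_width'],s['force'])
g=f['pixels'].astype(int); print([(r+165,int(v)) for r,v in enumerate(g[165:190,305:325].mean((1,2)))])
for b in [(.0445,.02,.062),(.049,.02,.062)]: print((proj(f,b2w(p,b))-[200,150])*3)
"
```

```text
8.6 [0.5598117  0.27058421 0.06404698] [0.05794561 0.04992878 0.06404698] 0.0510790673896788 [ 0.19537521 -0.37074111 -0.49521937]
[(165, 113), (166, 113), (167, 112), (168, 113), (169, 113), (170, 113), (171, 113), (172, 112), (173, 112), (174, 112), (175, 112), (176, 112), (177, 112), (178, 112), (179, 112), (180, 112), (181, 111), (182, 111), (183, 111), (184, 109), (185, 110), (186, 137), (187, 173), (188, 197), (189, 210)]
[256.18864734 566.79857438]
[287.01373821 566.80758393]
```

View pics/w6.png

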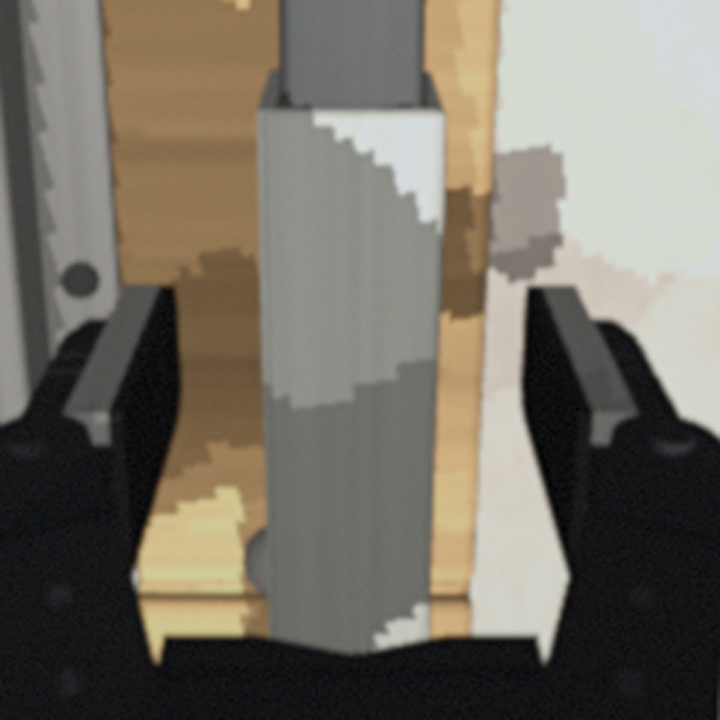

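The button stands proud at (246,560), as far as at the start, so it has sprung out. The tube is about 27.5 mm along. Next I'll lift clear, turn 90° and go in front of the cheese.

>>> {"api": "apply_moves", "payload": {
  "jaw": [0.2,0.2,0.2,0.2,0.2],
  "translation": [
    [0,0,0.03],
    [0,0,0.07],
    [0,0,0.1],
    [-0.02,0,0.11],
    [-0.04,0.001,0.11]
  ],
  "angular": [
    [0,0,0],
    [0,0,0],
    [0,0,0],
    [0,0,8],
    [0,0,16]
  ]
}}

```text
clock: 9.1
position: [0.52, 0.2717, 0.1757]
tool_rot: [-1.568, 0.001, -1.46]
force: [-0.5, -0.6, -0.9]
grip_width: 0.0513
```

>>> {"api": "apply_moves", "payload": {
  "jaw": [0.2,0.2,0.2,0.2,0.2],
  "translation": [
    [-0.02,0.001,0],
    [-0.04,0.002,0],
    [-0.06,0.003,0],
    [-0.08,0.004,0],
    [-0.1,0.004,0]
  ],
  "angular": [
    [0,0,8],
    [0,0,16],
    [0,0,24],
    [0,0,32],
    [0,0,40]
  ]
}}

```text
clock: 9.6
position: [0.4189, 0.2756, 0.1741]
tool_rot: [-1.57, -0.0, -0.761]
force: [0.4, 0.9, -0.1]
grip_width: 0.0512
```

>>> {"api": "apply_moves", "payload": {
  "jaw": [0.2,0.2,0.2,0.2,0.2],
  "translation": [
    [-0.02,0.001,0],
    [-0.04,0.002,0],
    [-0.045,0.002,0],
    [-0.045,0.002,0],
    [-0.045,0.002,0]
  ],
  "angular": [
    [0,0,8.5],
    [0,0,17],
    [0,0,25.5],
    [0,0,34],
    [0,0,34]
  ]
}}

```text
clock: 10.1
position: [0.3747, 0.2775, 0.1741]
tool_rot: [-1.57, -0.0, -0.171]
force: [1.3, -0.9, 0.4]
grip_width: 0.0513
```

```bash
python3 -c "
from h import *
p=[.49408,.23147,-.17444]
f=save('top','t2',(150,165,350,290),4);g=save('wrist','w7',s=1.25);s=observe();print(s['clock'],s['position'],w2b(p,s['position']),s['tool_rot'],s['qpos'],s['grip_width'],s['force'])
"
```

```text
10.2 [0.37494269 0.27732834 0.17395771] [-0.12528829  0.02448532  0.17395771] [-1.57052292e+00 -1.63337088e-04 -1.79063170e-01] [-0.68841991  0.38644544 -0.09501107  2.07623751  0.05678857  0.68095648
  0.57114074] 0.05135380438294975 [-0.1636821  -0.48007543  0.3764514 ]
```

View pics/w7.png

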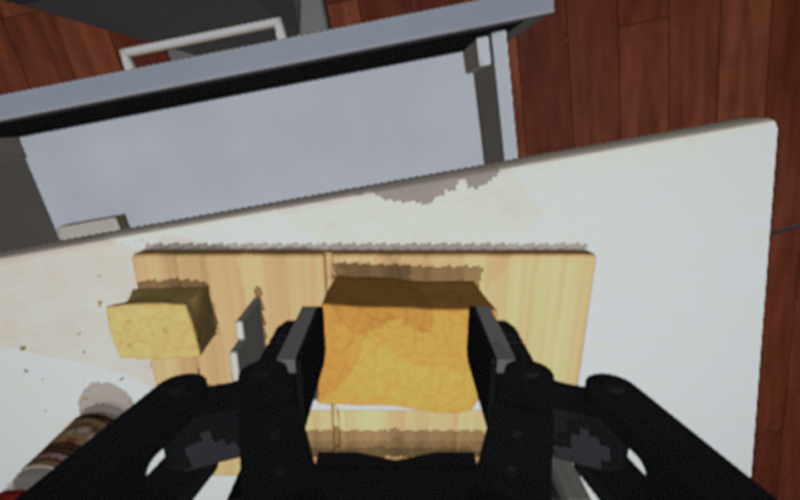

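The wrist view, from the front side, shows the cheese (330–485, 280–410) centred between the fingers and nearly parallel to the board edge. The blade is at (250,330) and the end piece is untouched. Descending in front of the cheese.

>>> {"api": "apply_moves", "payload": {
  "jaw": [0.2,0.2,0.2,0.2,0.2],
  "translation": [
    [0,0,-0.04],
    [0,0,-0.08],
    [0,0,-0.11],
    [0,0,-0.127],
    [0,0,-0.13]
  ],
  "angular": [
    [0,0,0],
    [0,0,0],
    [0,0,0],
    [0,0,0],
    [0,0,0.3]
  ]
}}

```text
clock: 10.7
position: [0.374, 0.2768, 0.0421]
tool_rot: [-1.574, 0.001, -0.172]
force: [-0.2, 0.6, 1.5]
grip_width: 0.0515
```

>>> {"api": "apply_moves", "payload": {
  "jaw": [0.2,0.2,0.2,0.2,0.2],
  "translation": [
    [0.004,-0.0007,0],
    [0.008,-0.0014,0],
    [0.012,-0.0021,0],
    [0.016,-0.0028,0],
    [0.016,-0.0028,0]
  ],
  "angular": [
    [0,0,0],
    [0,0,0],
    [0,0,0],
    [0,0,0],
    [0,0,0]
  ]
}}

```text
clock: 11.2
position: [0.3916, 0.2746, 0.0444]
tool_rot: [-1.57, -0.001, -0.17]
force: [-0.4, 0.1, -0.7]
grip_width: 0.0511
```

>>> {"api": "apply_moves", "payload": {
  "jaw": [0.2,0.2,0.2,0.2,0.2],
  "translation": [
    [0.002,-0.0003,0],
    [0.004,-0.0007,0],
    [0.006,-0.001,0],
    [0.008,-0.0014,0],
    [0.01,-0.0018,0]
  ],
  "angular": [
    [0,0,0],
    [0,0,0],
    [0,0,0],
    [0,0,0],
    [0,0,0]
  ]
}}

```text
clock: 11.7
position: [0.4006, 0.2728, 0.0438]
tool_rot: [-1.571, 0.0, -0.169]
force: [-1.5, 0.9, 0.0]
grip_width: 0.0515
```

>>> {"api": "apply_moves", "payload": {
  "jaw": [0.2,0.2,0.2,0.2,0.2],
  "translation": [
    [0.002,-0.0003,0],
    [0.004,-0.0007,0],
    [0.006,-0.001,0],
    [0.007,-0.0012,0],
    [0.007,-0.0012,0]
  ],
  "angular": [
    [0,0,0],
    [0,0,0],
    [0,0,0],
    [0,0,0],
    [0,0,0]
  ]
}}

```text
clock: 12.2
position: [0.4079, 0.2716, 0.0439]
tool_rot: [-1.571, -0.0, -0.169]
force: [-0.4, -0.3, 0.1]
grip_width: 0.0515
```

>>> {"api": "apply_moves", "payload": {
  "jaw": [0.2,0.2,0.2],
  "translation": [
    [0.001,-0.0002,0],
    [0.002,-0.0003,0],
    [0.002,-0.0003,0]
  ],
  "angular": [
    [0,0,0],
    [0,0,0],
    [0,0,0]
  ]
}}

```text
clock: 12.5
position: [0.4098, 0.2713, 0.0439]
tool_rot: [-1.571, -0.0, -0.169]
force: [-0.8, 0.3, 0.0]
grip_width: 0.051
```

>>> {"api": "apply_moves", "payload": {
  "jaw": [0.2,0.2,0.2],
  "translation": [
    [0.001,-0.0002,0],
    [0.002,-0.0003,0],
    [0.002,-0.0003,0]
  ],
  "angular": [
    [0,0,0],
    [0,0,0],
    [0,0,0]
  ]
}}

```text
clock: 12.8
position: [0.4118, 0.271, 0.0439]
tool_rot: [-1.571, -0.0, -0.169]
force: [0.0, 0.6, 0.6]
grip_width: 0.0513
```

```bash
python3 -c "
from h import *
p=[.49408,.23147,-.17444]
f=L('w7')
for u,z in [((328,305),.069),((470,308),.069),((319,402),.069),((476,410),.069),((330,278),.018),((490,285),.018),((136,254),.018),((594,254),.018)]: print(u,z,w2b(p,onz(f,(u[0]/1.25,u[1]/1.25),z)).round(4))
g=save('wrist','w8',s=1.25)
print(observe()['force'])
"
```

```text
(328, 305) 0.069 [-0.0929 -0.0149  0.069 ]
(470, 308) 0.069 [-0.0908  0.0676  0.069 ]
(319, 402) 0.069 [-0.0267 -0.0237  0.069 ]
(476, 410) 0.069 [-0.0205  0.0747  0.069 ]
(330, 278) 0.018 [-0.0897 -0.0213  0.018 ]
(490, 285) 0.018 [-0.0841  0.0903  0.018 ]
(136, 254) 0.018 [-0.1076 -0.1531  0.018 ]
(594, 254) 0.018 [-0.1067  0.16    0.018 ]
[-0.35395806  0.23666817 -0.32574782]
```

View pics/w8.png

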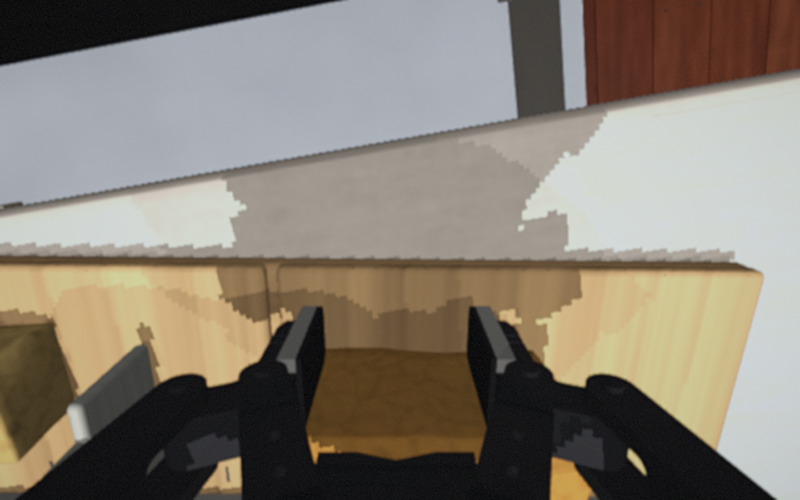

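```bash
python3 -c "
from h import *
p=[.49408,.23147,-.17444]
f=L('w8')
for u,z in [((330,349),.018),((465,352),.018),((400,262),.018),((325,310),.04),((470,310),.04)]: print(u,z,w2b(p,onz(f,(u[0]/1.25,u[1]/1.25),z)).round(4))
print(w2b(p,observe()['position']))
"
```

```text
(330, 349) 0.018 [-0.0732 -0.0011  0.018 ]
(465, 352) 0.018 [-0.0722  0.052   0.018 ]
(400, 262) 0.018 [-0.1096  0.0261  0.018 ]
(325, 310) 0.04 [-0.1006  0.0016  0.04  ]
(470, 310) 0.04 [-0.1009  0.0487  0.04  ]
[-0.08790785  0.02465234  0.0438728 ]
```

>>> {"api": "apply_moves", "payload": {
  "jaw": [0.2,0.2,0.2],
  "translation": [
    [0.001,-0.0002,0],
    [0.002,-0.0003,0],
    [0.002,-0.0003,0]
  ],
  "angular": [
    [0,0,0],
    [0,0,0],
    [0,0,0]
  ]
}}

```text
clock: 13.15
position: [0.4134, 0.2707, 0.0438]
tool_rot: [-1.571, 0.0, -0.168]
force: [-3.2, 0.5, 0.3]
grip_width: 0.0512
```

>>> {"api": "apply_moves", "payload": {
  "jaw": [0.2,0.2,0.2],
  "translation": [
    [0.001,-0.0002,0],
    [0.002,-0.0003,0],
    [0.002,-0.0003,0]
  ],
  "angular": [
    [0,0,0],
    [0,0,0],
    [0,0,0]
  ]
}}

```text
clock: 13.45
position: [0.4137, 0.2703, 0.0436]
tool_rot: [-1.573, 0.003, -0.167]
force: [-16.9, -0.4, 8.3]
grip_width: 0.0513
```

Firm contact with the rail at 17 N, with TCP x ≈ -0.086 as predicted. Now I'll back off and go round to the +y end with the fingers shut.

>>> {"api": "apply_moves", "payload": {
  "jaw": [0.2,0.2,0.2,-1,-1],
  "translation": [
    [-0.006,0.001,0],
    [-0.014,0.0025,0],
    [-0.014,0.0025,0.04],
    [-0.014,0.0025,0.085],
    [0.01,0.033,0.09]
  ],
  "angular": [
    [0,0,0],
    [0,0,0],
    [0,0,0],
    [0,0,0],
    [0,0,0]
  ]
}}

```text
clock: 13.95
position: [0.426, 0.3022, 0.1391]
tool_rot: [-1.568, -0.004, -0.171]
force: [1.0, 0.8, -1.2]
grip_width: 0.023
```

>>> {"api": "apply_moves", "payload": {
  "jaw": [-1,-1,-1,-1],
  "translation": [
    [0.025,0.025,0],
    [0.051,0.05,0],
    [0.051,0.05,-0.04],
    [0.051,0.05,-0.08]
  ],
  "angular": [
    [0,0,-0.3],
    [0,0,-0.3],
    [0,0,-0.3],
    [0,0,-0.3]
  ]
}}

```text
clock: 14.35
position: [0.4774, 0.3545, 0.0534]
tool_rot: [-1.568, -0.002, -0.174]
force: [0.0, 0.1, -0.7]
grip_width: -0.0003
```

>>> {"api": "apply_moves", "payload": {
  "jaw": [-1,-1,-1],
  "translation": [
    [0,0,-0.008],
    [0,0,-0.008],
    [0,0,-0.008]
  ],
  "angular": [
    [0,0,0],
    [0,0,0],
    [0,0,0]
  ]
}}

```text
clock: 14.65
position: [0.4772, 0.3539, 0.0475]
tool_rot: [-1.57, -0.001, -0.174]
force: [-0.3, 0.7, 0.6]
grip_width: 0.0003
```

```bash
python3 -c "
from h import *
p=[.49408,.23147,-.17444]
s=observe();print(s['clock'],s['position'],w2b(p,s['position']),s['tool_rot'],s['force'],s['grip_width'])
"
```

```text
14.65 [0.47722658 0.3539255  0.04748007] [-0.03785062  0.11767208  0.04748007] [-1.56952566e+00 -1.20943801e-03 -1.74119792e-01] [-0.26694227  0.6633768   0.64510177] 0.0002832911208982255
```

>>> {"api": "apply_moves", "payload": {
  "jaw": [-1,-1,-1,-1,-1],
  "translation": [
    [-0.001,-0.006,0],
    [-0.0021,-0.012,0],
    [-0.0032,-0.018,0],
    [-0.0042,-0.024,0],
    [-0.0053,-0.03,0]
  ],
  "angular": [
    [0,0,0],
    [0,0,0],
    [0,0,0],
    [0,0,0],
    [0,0,0]
  ]
}}

```text
clock: 15.15
position: [0.4717, 0.3237, 0.0466]
tool_rot: [-1.569, -0.001, -0.174]
force: [0.4, 5.5, 7.1]
grip_width: -0.0002
```

>>> {"api": "apply_moves", "payload": {
  "jaw": [-1,-1,-1,-1,-1],
  "translation": [
    [-0.0009,-0.005,0],
    [-0.0018,-0.01,0],
    [-0.0026,-0.015,0],
    [-0.0035,-0.02,0],
    [-0.0042,-0.024,0]
  ],
  "angular": [
    [0,0,0],
    [0,0,0],
    [0,0,0],
    [0,0,0],
    [0,0,0]
  ]
}}

```text
clock: 15.65
position: [0.4674, 0.3, 0.0465]
tool_rot: [-1.569, -0.001, -0.174]
force: [-0.7, 6.5, 6.5]
grip_width: 0.0001
```

```bash
python3 -c "
from h import *
p=[.49408,.23147,-.17444]
f=save('wrist','w9',s=1.25);s=observe();print(s['clock'],s['position'],w2b(p,s['position']),s['tool_rot'],s['force'],s['grip_width'])
"
```

```text
15.7 [0.46731058 0.29941922 0.0465181 ] [-0.0381562  0.062272   0.0465181] [-1.56918555e+00 -7.14212434e-04 -1.74014104e-01] [-1.32167471  4.55023251  7.59381173] -5.336531145676182e-05
```

View pics/w9.png

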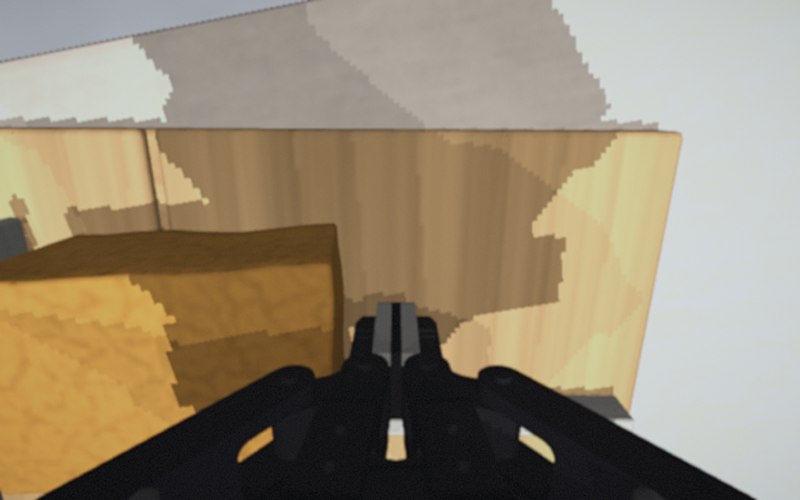

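The cheese is being pushed squarely and its front edge runs nearly parallel to the board edge. About 16 mm remain, so I'm slowing down.

>>> {"api": "apply_moves", "payload": {
  "jaw": [-1,-1,-1,-1,-1],
  "translation": [
    [-0.0003,-0.002,0],
    [-0.0007,-0.004,0],
    [-0.001,-0.006,0],
    [-0.0014,-0.008,0],
    [-0.0017,-0.01,0]
  ],
  "angular": [
    [0,0,0],
    [0,0,0],
    [0,0,0],
    [0,0,0],
    [0,0,0]
  ]
}}

```text
clock: 16.2
position: [0.4657, 0.2903, 0.0465]
tool_rot: [-1.569, -0.001, -0.173]
force: [-1.0, 6.6, 8.4]
grip_width: -0.0002
```

>>> {"api": "apply_moves", "payload": {
  "jaw": [-1,-1,-1],
  "translation": [
    [-0.0002,-0.001,0],
    [-0.0003,-0.002,0],
    [-0.0003,-0.002,0]
  ],
  "angular": [
    [0,0,0],
    [0,0,0],
    [0,0,0]
  ]
}}

```text
clock: 16.5
position: [0.4653, 0.2882, 0.0465]
tool_rot: [-1.569, -0.001, -0.174]
force: [-1.9, 6.9, 8.3]
grip_width: -0.0
```

>>> {"api": "apply_moves", "payload": {
  "jaw": [-1,-1],
  "translation": [
    [-0.0002,-0.001,0],
    [-0.0002,-0.001,0]
  ],
  "angular": [
    [0,0,0],
    [0,0,0]
  ]
}}

```text
clock: 16.7
position: [0.4651, 0.2873, 0.0465]
tool_rot: [-1.569, -0.001, -0.174]
force: [-2.0, 5.9, 8.0]
grip_width: -0.0001
```

>>> {"api": "apply_moves", "payload": {
  "jaw": [-1,-1],
  "translation": [
    [-0.0002,-0.001,0],
    [-0.0002,-0.001,0]
  ],
  "angular": [
    [0,0,0],
    [0,0,0]
  ]
}}

```text
clock: 16.9
position: [0.465, 0.2865, 0.0466]
tool_rot: [-1.568, -0.001, -0.173]
force: [-0.2, 7.1, 7.7]
grip_width: -0.0002
```

>>> {"api": "apply_moves", "payload": {
  "jaw": [-1,-1],
  "translation": [
    [-0.0002,-0.001,0],
    [-0.0002,-0.001,0]
  ],
  "angular": [
    [0,0,0],
    [0,0,0]
  ]
}}

```text
clock: 17.1
position: [0.4651, 0.2861, 0.0467]
tool_rot: [-1.567, -0.001, -0.173]
force: [-0.9, 10.1, 7.8]
grip_width: -0.0002
```

>>> {"api": "apply_moves", "payload": {
  "jaw": [-1,-1],
  "translation": [
    [-0.0002,-0.001,0],
    [-0.0002,-0.001,0]
  ],
  "angular": [
    [0,0,0],
    [0,0,0]
  ]
}}

```text
clock: 17.3
position: [0.4651, 0.2857, 0.0469]
tool_rot: [-1.566, -0.002, -0.173]
force: [0.9, 13.9, 8.2]
grip_width: 0.0001
```

>>> {"api": "apply_moves", "payload": {
  "jaw": [-1,-1],
  "translation": [
    [-0.0001,-0.0007,0],
    [-0.0001,-0.0007,0]
  ],
  "angular": [
    [0,0,0],
    [0,0,0]
  ]
}}

```text
clock: 17.5
position: [0.4652, 0.2854, 0.0471]
tool_rot: [-1.566, -0.002, -0.173]
force: [1.0, 14.7, 9.6]
grip_width: 0.0002
```

Force rose from 6.5 to 14.7 N, so about 8 N is going into the stop. Backing off and lifting clear for a check.

>>> {"api": "apply_moves", "payload": {
  "jaw": [-1,-1,-1,-1,-1],
  "translation": [
    [0.0003,0.002,0],
    [0.001,0.006,0],
    [0.003,0.02,0],
    [0.006,0.04,0.03],
    [0.006,0.05,0.07]
  ],
  "angular": [
    [0,0,0],
    [0,0,0],
    [0,0,0],
    [0,0,0],
    [0,0,0]
  ]
}}

```text
clock: 18.0
position: [0.4693, 0.3343, 0.1154]
tool_rot: [-1.572, 0.002, -0.173]
force: [-0.2, -0.9, 0.1]
grip_width: -0.0001
```

>>> {"api": "apply_moves", "payload": {
  "jaw": [-1,-1,-1,-1,-1],
  "translation": [
    [0,0.04,0.04],
    [-0.02,0.08,0.07],
    [-0.05,0.12,0.1],
    [-0.08,0.16,0.13],
    [-0.1,0.2,0.13]
  ],
  "angular": [
    [0,0,0],
    [0,0,0],
    [0,0,0],
    [0,0,0],
    [0,0,0]
  ]
}}

```text
clock: 18.5
position: [0.3785, 0.5188, 0.2451]
tool_rot: [-1.568, -0.001, -0.175]
force: [0.9, 0.5, -0.8]
grip_width: -0.0001
```

```bash
python3 -c "
from h import *
p=[.49408,.23147,-.17444]
f=save('top','t3',(150,165,350,290),4);s=observe();print(s['clock'],s['position'],s['force'])
def cp(b): return ((proj(f,b2w(p,b))-[150-.375,165-.375])*4).round(0)
print('btn',cp((.0445,.02,.062)),'expected cheese top',[cp((x,y,.069)) for x in(-.075,0) for y in(-.0735,.0305)])
"
```

```text
18.55 [0.37189361 0.52682405 0.24541395] [-10.14636232   4.25400275  -0.9052589 ]
btn [305. 133.] expected cheese top [array([429., 371.]), array([244., 342.]), array([453., 236.]), array([269., 208.])]
```

View pics/t3.png

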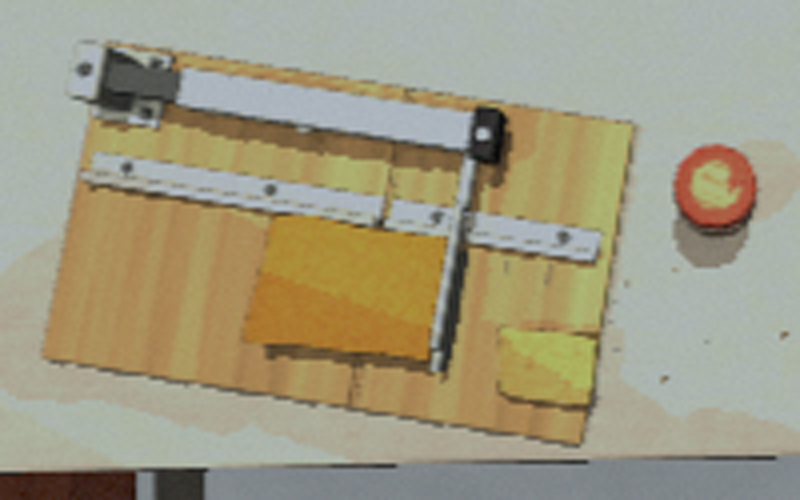

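>>> {"api": "apply_moves", "payload": {
  "jaw": [-1,-1,-1],
  "translation": [
    [0,0,0],
    [0,0,0],
    [0,0,0]
  ],
  "angular": [
    [0,0,0],
    [0,0,0],
    [0,0,0]
  ]
}}

```text
clock: 18.85
position: [0.38, 0.5161, 0.2418]
tool_rot: [-1.572, -0.0, -0.175]
force: [0.2, 0.1, 0.2]
grip_width: 0.0003
```

```bash
python3 -c "
from h import *
p=[.49408,.23147,-.17444];f=L('t3')
q=np.array([w2b(p,onz(f,c2(u),.069)) for u in[(268,216),(447,238),(430,360),(245,344)]]);print(q.round(4),q.mean(0))
for a,b in [((229,96),(181,88)),((521,135),(472,128)),((487,378),(438,370))]:
    A,B=[w2b(p,onz(f,c2(u),.073 if u[1]<200 else .058)) for u in(a,b)];print((B-A).round(4))
# precise tube shift from image phase correlation of the tube's -y end block
a,b=[cv2.cvtColor(L(n)['pixels'],cv2.COLOR_RGB2GRAY) for n in('top0','t3')]
t=a[192:210,277:291]; r=cv2.matchTemplate(b[185:215,255:295],t,cv2.TM_CCOEFF_NORMED);print(r.max(),np.unravel_index(r.argmax(),r.shape))
s=observe();print(s['clock'],s['force'],np.abs(s['qd']).max())
"
```

```text
[[-0.0047  0.0299  0.069 ]
 [-0.0015 -0.0706  0.069 ]
 [-0.0691 -0.0729  0.069 ]
 [-0.0761  0.0295  0.069 ]] [-0.03787566 -0.02101729  0.069     ]
[0.0003 0.0274 0.    ]
[-0.0003  0.0276  0.    ]
[0.0002 0.0277 0.    ]
0.9702524 (np.int64(5), np.int64(10))
18.85 [0.2294329  0.14497264 0.1744079 ] 0.007544260600684471
```

```bash
python3 -c "
from h import *
print(workorder.job_done())"
```

```text
the job is handed in; nothing more can be done
None
```

I squeezed in the button and slid the tube in by one hole. I then pushed the cheese against the rail and along it to the stop blade, and handed the job in at about 19 s. No verdict was reported.

My last checks, from the pictures and the wrist force:

- **Stop:** the tube moved about 27.5 mm, which puts the stop face at about y = -0.0725 m. That is inside the -0.0765 to -0.0705 m band, but slightly more than the stated 24–27 mm spacing. Measurement error and play in the hole would account for it.
- **Button:** it stands out as far as it did at the start. I felt no hard lock stop when pulling the tube in the +y direction. I took it as locked because the button was visibly out and the blade held when the cheese was pushed against it.
- **Cheese:** its centre is at about x = -0.038, y = -0.021 m, so its end bears on the blade. It lies flat with its side along the rail. I didn't work out its angle, but it looks parallel within the 5 degrees allowed. By the rise in wrist force, the push against the stop peaked at about 8 N.
- **Bystanders:** the end piece and jar appear where they were. I never went near the cheese plane, but did not check it separately.
- **Robot:** it was clear of everything and at rest, with the wrist force near 0.

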